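# Unclip the tall battery pack from the charger

### The arm

A 6-joint arm with a two-finger parallel gripper is mounted at the origin on a cart in front of the work surface, level with it; the furniture and walls round the work are solid. World frame = base frame: x ahead of the robot, y to its left, z up, the work surface at z = 0. Lengths are in mm, angles in rad, forces in N, time in s.
With the tool pointing down it reaches from about 275 to 750 mm from the base axis. Payload 10.2 kg.
Tool frame: the origin (TCP) lies on the centre line of the jaws, within the pads' length; the fingertips stand 19 mm ahead of it and the grasp point (between the pads) is the TCP; z points along the fingers, y is the line along which they close (so a half turn about z gives the same grasp; the last joint's range is limited). The gripper opens to 85 mm and grips with 20 to 120 N. Pads are 22 mm wide; open, the fingers measure 114 mm over their backs; the gripper's body (76 mm by 85 mm) begins 54 mm behind the grasp point. The pads swing forward as they close: fully open they stand 13 mm farther back than shut.
Start: joints at [-1.43, 0.313, 1.498, -0, 1.331, -0.223], TCP at [186.797, -490.651, 250.294] pointing down, gripper open.
Joint ranges: [-2.94, 2.94], [-0.97, 2.17], [0.19, 2.56], [-1.23, 4.37], [0.02, 3.11], [-2.88, 2.88]. Speed limits (rad/s): [2.39, 2.39, 3.01, 3.14, 3.14, 3.14].

### API

Orientations are given as a unit quaternion [w, x, y, z].
In Python, from rig import sense, capture, finish_job, regions_of, mark_of gives the robot as it stands.
- The arm moves only by the tool jog_arm, never from a script. Its argument "series" is text: rows parted by semicolons, each of 7 numbers parted by spaces: the shift along the tool's x, y, z in units of 0.4 m (1.0 is 0.4 m), then the turn, a rotation vector about the tool's x, y, z in units of pi/2 rad (1.0 is pi/2 rad), then the opening, from -1 (shut) to 1 (fully open). A call has 1 to 20 rows; each row is the pose to reach, as a shift and turn from the pose commanded when the call began, along the tool's axes at that moment; what a row does not reach only later rows make up. A row lasts 1/8 s, in which the tool goes at most 62.5 mm and 10.7 degrees, less where a joint would pass 70% of its speed; a pose out of reach is approached as far as the arm can. A call with a number of a shift or a turn outside -1 to 1 is refused whole. A call with a gripper value outside its range is refused whole. The fingers move at their own pace and stop on an object; "grip_force" is the grip in N (left out, the last holds). Time passes only in rows, so rows that repeat a pose let the fingers close. It gives the time, the measured TCP pose, the force, the opening and the grip force at its end, in the units of the state.
- sense(): the state, without advancing time (a new reading comes with each control period).
- capture(name): name is "scene" or "side" or "wrist"; returns a dict with "img" (480x640x3 uint8, red, green, blue), "intrinsics" (3x3 intrinsics, pixels), "R" (3x3) and "t" (3): a world point X has camera coordinates R X + t. Camera axes: x right, y down, z forward; pixel columns grow to the right and rows downward; lengths in mm; the calibration is good to about 2 mm. A picture is of the moment at which its call begins. There is no depth.
- finish_job(): hands the job in; it is judged then, once.
Trained networks look in a picture, given as the dict that the camera call returned (one of the last four; its "shot" number tells which), for a name from the list of things; names that differ only in an ending like _2 or _b are one class to them, and where a whole thing is asked for, a point or a joint stands for the part that bears it (a point fixed in the world has none). Each returns a list of dicts, best first, with "confidence" (0 to 1); they miss things now and then, are a little off and sometimes report something else, mostly with a low value. They report only what shows in the picture. A call takes as long as a camera call.
- regions_of(label, picture): "region" (480x640 bool, what is visible of it) and "point" ([row, column] in pixels, amid what is visible of it).
- mark_of(label, picture): "point" ([row, column] in pixels: a listed point, or the origin of a listed thing).
The state is a dict: "time_s": time; "joints": joint angles; "dq": joint speeds; "tau": joint torques, N m; "eef_pos": TCP position; "ee_rot": TCP orientation; "force": force on the tool from outside, world axes, zero at the start; "wrist_torque": the same for the moment, N m; "grip_width": opening from 0.0 (shut) to 1.0 (fully open); "grip_force": force on a finger pad.
Only numpy, scipy, OpenCV 4.12 (cv2) and the standard library are available. Lean on these libraries where they do the work, as an engineer would, in place of code of your own. Each camera call takes 0.05 s, during which the arm holds its last target. There are 200 camera calls.

### The job

The tall battery pack in the two-bay charger is worn out. Pinch its two opposed side buttons in together to unlatch it, lift it straight out of its bay and stand it upright on the floor of the plywood tray. Leave the low pack seated in the charger and the charger standing where it is.

Things in the scene. Friction and masses are not known exactly. Their poses are not given: they have to be found in the camera images.
- pack_tall: Loose upright black battery block, 60 (x) x 44 (y) x 88 mm high, 0.38 kg, seated in either bay, axes along the charger's. Origin: centre of its underside. On each y side a ribbed grey button, 30 wide x 24 high, centred 68 mm above the underside, 10 mm proud (64 mm over both). Each moves a barb, low down, that hooks under the charger. Squeezed to their stops, the buttons can carry the pack.
- pack_tall_left (a joint): Travel of the tall pack's +y button: 0 m out, 0.0095 m fully in; springs back, 1.2 N rising to 4 N. Its barb, 10 to 16 mm above the underside and 4.5 mm proud, comes free of the charger from about 5 mm; both must be in for the pack to lift out.
- pack_tall_right (a joint): Travel of the tall pack's -y button: 0 m out, 0.0095 m fully in; the same spring and barb.
- pack_low: The bystander pack in the other bay: the same but only 62 mm high, its buttons centred 42 mm above its underside. Leave it seated. Origin at the centre of its underside.
- charger: Grey two-bay charger, 152 (x) x 76 (y) x 45 mm high, 1.5 kg, standing loose on the table. Origin: centre of its underside. Wells at x = +37 and -37 mm, open upward, floors 15 mm above the table, 1.5 mm of play round a pack. Seated, the tall pack's buttons are centred 83 mm above the table and its top is at 103 mm; the low pack's 57 and 77 mm.
- tray: Open plywood tray, 140 (x) x 150 (y) x 30 mm high outside, walls 6 mm, floor about 6 mm thick, fixed to the table. Origin at the centre of its underside.

How it is judged:
By the outcome, as a careful person would: the job done as asked, in the order asked, and still so for the second after the job is handed in, with the robot touching nothing.
It also fails if it takes over 38 s, if anything falls off the work surface, if the arm or the gripper's body presses on something with over 40 N, if the wrist force passes 120 N, or if a joint passes its speed limit or range.

## Working session

There is one attempt and no reset: what is moved stays moved. The work goes in short steps, Python scripts to look and compute and a tool call to move; the robot and the scene stay as the last step left them, time stands still between calls to the robot, and variables do not carry over. Pictures are saved under pics/ and viewed, at most 10 in all, crops included, and the job is handed in when it is done.

Besides the shell and the picture viewer there is one more tool, called after "Emit:" as name(argument=value, ...) on one line, values as JSON. jog_arm: Moves the arm, as the interface text tells. Shifts and turns lie within -1 to 1; 1 stands for 0.4 m of shift or pi/2 rad of turn. Its arguments: {"type":"object","properties":{"series":{"type":"string"},"grip_force":{"type":"number"}},"required":["series"]}

```bash
mkdir -p pics
cat > h.py <<'E'
import numpy as np, cv2
from rig import *
def ray(p,rc):
    K=p["intrinsics"];d=np.linalg.inv(K)@[rc[1],rc[0],1.];R=np.array(p["R"]);t=np.array(p["t"])
    d=R.T@d;return -R.T@t,d/np.linalg.norm(d)
def tri(rays):
    A=sum(np.eye(3)-np.outer(d,d) for c,d in rays);b=sum((np.eye(3)-np.outer(d,d))@c for c,d in rays)
    X=np.linalg.solve(A,b);return X,[float(np.linalg.norm(np.cross(X-c,d))) for c,d in rays]
def onz(p,rc,z):
    c,d=ray(p,rc);return c+d*(z-c[2])/d[2]
def proj(p,X):
    x=np.array(p["intrinsics"])@(np.array(p["R"])@np.array(X)+np.array(p["t"]));return x[:2]/x[2]
def save(p,n,crop=None):
    cv2.imwrite("pics/"+n,cv2.cvtColor(p["img"],cv2.COLOR_RGB2BGR))
E
python3 - <<'E'
from h import *
np.set_printoptions(precision=1,suppress=True)
P={n:capture(n) for n in("scene","side","wrist")}
for l in("pack_tall","pack_low","charger","tray","pack_tall_left","pack_tall_right"):
    R=[]
    for n,p in P.items():
        for m in mark_of(l,p)[:2]:
            print(l,n,np.array(m["point"]),round(m["confidence"],2),onz(p,m["point"],15 if "pack" in l else 0))
        m=mark_of(l,p)
        if m and m[0]["confidence"]>.4 :R.append(ray(p,m[0]["point"]))
    if len(R)>1:print("  tri",*tri(R))
im=np.hstack([cv2.resize(P[n]["img"],(400,300)) for n in("scene","side")])
im=np.vstack([im,np.hstack([cv2.resize(P["wrist"]["img"],(400,300)),np.zeros((300,400,3),np.uint8)])])
cv2.imwrite("pics/a.png",im[...,::-1])
s=sense();print(s)
for n,p in P.items():print(n,-np.array(p["R"]).T@np.array(p["t"]))
E
```

```text
pack_tall scene [224.  258.3] 0.88 [ 429.3 -133.2   15. ]
pack_tall side [194.4 269.6] 0.87 [ 429.3 -128.8   15. ]
  tri [ 429.2 -134.5   18.1] [1.2953942612191611, 1.2953942612191045]
pack_low scene [221.8 299.4] 0.72 [ 499.  -159.6   15. ]
pack_low side [202.5 302.1] 0.67 [ 493.7 -157.8   15. ]
  tri [ 493.7 -172.4   27.7] [0.4519022813164934, 0.4519022813165445]
charger scene [229.4 275. ] 0.92 [ 456.3 -144.6    0. ]
charger side [207.  285.8] 0.89 [ 460.9 -152.     0. ]
  tri [ 460.7 -130.9  -16.3] [1.4377521513143878, 1.4377521513143963]
tray scene [335.1 357.1] 0.63 [ 484.2 -412.     0. ]
tray side [313.4 301.3] 0.7 [ 484.1 -415.7    0. ]
  tri [ 484.6 -411.6   -3.3] [1.418358699718491, 1.418358699718293]Traceback (most recent call last):
  File "<stdin>", line 7, in <module>
ValueError: it knows: charger, pack_low, pack_tall, tray
```

Run:
```python
from h import *
np.set_printoptions(precision=2,suppress=True)
P={n:capture(n) for n in("scene","side","wrist")}
crop=lambda i:cv2.resize(i[120:420,120:520],(400,300))
im=np.hstack([crop(P[n]["img"]) for n in("scene","side")])
im=np.vstack([im,np.hstack([cv2.resize(P["wrist"]["img"],(400,300)),cv2.resize(P["scene"]["img"],(400,300))])])
cv2.imwrite("pics/b.png",im[...,::-1])
s=sense();print(s)
for n,p in P.items():print(n,-np.array(p["R"]).T@np.array(p["t"]))
p=P["wrist"];print(np.array(p["R"]),p["intrinsics"])
for n in("scene","side"):
    for l in("tray","charger","pack_tall"):
        m=regions_of(l,P[n])
        if m:
            c=cv2.findContours(m[0]["region"].astype(np.uint8),0,1)[0];c=max(c,key=cv2.contourArea)
            q=cv2.approxPolyDP(c,3,True)[:,0];print(n,l,[[*map(int,a)] +onz(P[n],a[::-1],{"tray":30,"charger":45,"pack_tall":103}[l])[:2].round().tolist() for a in q])
```

```text
{'time_s': 1.5, 'joints': array([-1.43,  0.31,  1.5 ,  0.  ,  1.33, -0.22]), 'dq': array([ 0.,  0.,  0.,  0., -0., -0.]), 'tau': array([  0.  , -41.22, -25.99,  -0.  ,   0.  ,   0.  ]), 'eef_pos': array([ 186.81, -490.65,  250.29]), 'ee_rot': array([0.  , 0.98, 0.18, 0.  ]), 'force': array([-0.36, -0.5 ,  0.15]), 'wrist_torque': array([-0.04,  0.02, -0.04]), 'grip_force': 0.0, 'grip_width': 1.0012462587709454}
scene [ 236.62 -797.22  683.03]
side [ 487.24 -880.67  621.26]
wrist [ 265.37 -459.44  373.33]
[[ 0.36 -0.93  0.  ]
 [-0.88 -0.34  0.33]
 [-0.31 -0.12 -0.95]] [[428.22   0.   322.27]
 [  0.   428.22 231.44]
 [  0.     0.     1.  ]]
scene tray [[238, 179, 434.0, -15.0], [234, 193, 413.0, -50.0], [238, 219, 397.0, -121.0], [271, 220, 449.0, -148.0], [274, 208, 466.0, -121.0], [270, 180, 489.0, -44.0]]
scene charger [[318, 198, 543.0, -146.0], [314, 198, 536.0, -143.0], [314, 220, 512.0, -195.0], [303, 223, 492.0, -194.0], [279, 218, 459.0, -164.0], [278, 197, 478.0, -112.0], [273, 199, 468.0, -113.0], [271, 221, 443.0, -165.0], [240, 221, 394.0, -142.0], [234, 208, 396.0, -106.0]
[... 169 characters left out ...]
0, -219.0], [270, 180, 460.0, -128.0]]
side tray [[266, 263, 428.0, -330.0], [244, 333, 399.0, -469.0], [244, 346, 400.0, -491.0], [336, 358, 531.0, -518.0], [347, 271, 562.0, -356.0]]
side charger [[243, 191, 381.0, -153.0], [247, 207, 391.0, -201.0], [309, 224, 504.0, -254.0], [315, 223, 515.0, -252.0], [328, 199, 543.0, -186.0], [326, 185, 542.0, -143.0], [321, 186, 532.0, -146.0], [313, 204, 514.0, -199.0], [291, 202, 473.0, -191.0], [283, 189, 458.0, -151.0], [277, 196, 446.0, -172.0], [248, 185, 390.0, -134.0]]
side pack_tall [[257, 151, 411.0, -105.0], [247, 162, 394.0, -140.0], [250, 186, 403.0, -213.0], [278, 194, 452.0, -238.0], [285, 180, 464.0, -199.0], [284, 158, 463.0, -131.0]]
```

View pics/b.png

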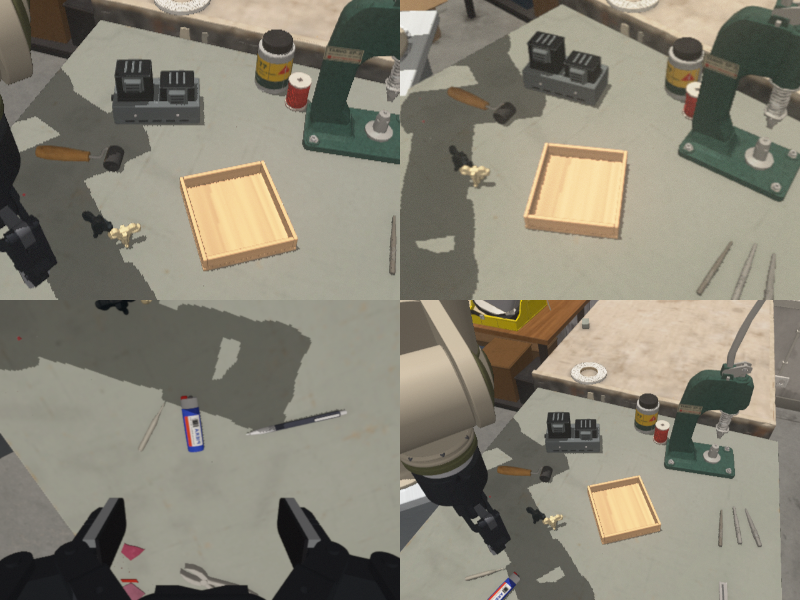

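Emit:
jog_arm(series="0.894 -0.573 -0.1 0 0 0.465 1;0.894 -0.573 -0.1 0 0 0.465 1;0.894 -0.573 -0.1 0 0 0.465 1;0.894 -0.573 -0.1 0 0 0.465 1;0.894 -0.573 -0.1 0 0 0.465 1;0.894 -0.573 -0.1 0 0 0.465 1;0.894 -0.573 -0.1 0 0 0.465 1;0.894 -0.573 -0.1 0 0 0.465 1;0.894 -0.573 -0.1 0 0 0.465 1;0.894 -0.573 -0.1 0 0 0.465 1;0.894 -0.573 -0.1 0 0 0.465 1;0.894 -0.573 -0.1 0 0 0.465 1", grip_force=40)

```text
time_s: 3.3
eef_pos: [439.1, -149.8, 290.3]
ee_rot: [-0.0, 0.983, -0.183, -0.0]
force: [-0.5, 1.0, 0.4]
grip_width: 1.001
grip_force: 0.0
```

```bash
cat > look.py <<'E'
from h import *
import sys
np.set_printoptions(precision=1,suppress=True)
s=sense();print(s["time_s"],s["eef_pos"],s["ee_rot"],s["force"],s["grip_width"])
p=capture("wrist");q=capture("scene");r=capture("side")
for l in("pack_tall","pack_low","charger","tray"):
    z={"charger":0,"tray":0}.get(l,15)
    R=[]
    for n,a in(("w",p),("s",q),("d",r)):
        m=mark_of(l,a)
        if m and m[0]["confidence"]>.3:R.append(ray(a,m[0]["point"]));print(l,n,np.array(m[0]["point"]),round(m[0]["confidence"],2),onz(a,m[0]["point"],z))
    if len(R)>1:print("  tri",*tri(R))
im=p["img"].copy();save(p,sys.argv[1])
E
python3 look.py c.png
```

```text
3.3 [ 439.1 -149.8  290.3] [-0.   1.  -0.2 -0. ] [-0.5  1.   0.4] 1.0007867343954624
pack_tall w [198.4 306.2] 0.62 [ 425.9 -127.2   15. ]
pack_tall s [222.7 257.7] 0.68 [ 429.5 -129.5   15. ]
pack_tall d [193.  270.4] 0.76 [ 430.8 -124.4   15. ]
  tri [ 429.  -128.3   16.7] [2.735184008794413, 2.1627125641675726, 2.325218141411239]
pack_low w [116.5 311.4] 0.89 [ 494.8 -159.7   15. ]
pack_low s [220.7 299. ] 0.68 [ 499.5 -156.7   15. ]
pack_low d [204.  303.6] 0.87 [ 496.5 -162.6   15. ]
  tri [ 496.6 -160.3   16.2] [1.818938556125589, 2.648217436717099, 2.3235786721241016]
charger w [155.8 314.5] 0.87 [ 458.8 -148.4    0. ]
charger s [230.3 275. ] 0.58 [ 455.4 -146.8    0. ]
charger d [208.  287.1] 0.56 [ 463.5 -155.3    0. ]
  tri [ 459.2 -146.6   -4.6] [1.7532845408782822, 4.263760933460359, 4.514702301008299]
tray w [153.2 310.6] 0.47 [ 462.5 -145.8    0. ]
tray s [336.2 355. ] 0.64 [ 480.4 -412.3    0. ]
tray d [313.6 298.6] 0.9 [ 479.8 -415.9    0. ]
  tri [ 493.9 -199.9 -262.6] [99.29786994050765, 102.62245981046188, 23.389390420319707]
```

View pics/c.png

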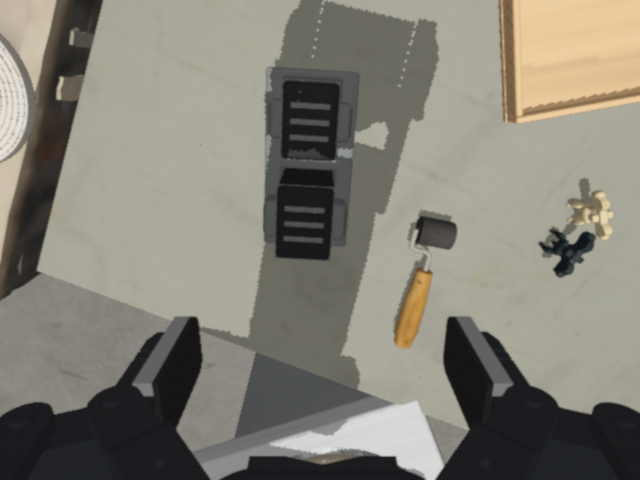

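Run:
```python
from h import *
np.set_printoptions(precision=1,suppress=True)
p=capture("wrist")
im=p["img"][55:275,245:375];im=cv2.convertScaleAbs(cv2.resize(im,None,fx=2.7,fy=2.7,interpolation=cv2.INTER_CUBIC),alpha=1.8,beta=10)
cv2.imwrite("pics/d.png",im[...,::-1])
g=lambda u,v,z:onz(p,(v,u),z)[:2]
for a in((266,67),(358,72),(264,243),(346,245)):print("charger45",a,g(*a,45))
for a in((277,186),(333,186),(330,258),(277,258)):print("tall103",a,g(*a,103))
for a in((283,82),(339,82),(336,159),(282,159)):print("low77",a,g(*a,77))
for l,z in(("pack_tall",103),("pack_low",77),("charger",45)):
    m=regions_of(l,p)
    for b in m[:1]:
        c=max(cv2.findContours(b["region"].astype(np.uint8),0,1)[0],key=cv2.contourArea)
        rr=cv2.minAreaRect(c);print(l,b["confidence"],rr,np.array([g(*x,z) for x in cv2.boxPoints(rr)]).tolist())
```

```text
charger45 (266, 67) [ 545.8 -140.5]
charger45 (358, 72) [ 515.7 -208.3]
charger45 (264, 243) [407.8 -78.6]
charger45 (346, 245) [ 378.9 -148.3]
tall103 (277, 186) [ 463.  -121.3]
tall103 (333, 186) [ 448.1 -159.9]
tall103 (330, 258) [ 395.  -137.5]
tall103 (277, 258) [409.9 -98.8]
low77 (283, 82) [ 529.3 -151.4]
low77 (339, 82) [ 514.4 -190.2]
low77 (336, 159) [ 461.7 -168.2]
low77 (282, 159) [ 476.9 -128.6]
pack_low 0.58 ((310.6751708984375, 120.46035766601562), (83.1473159790039, 79.94802856445312), 3.945185899734497) [[482.3575245472746, -117.69301589393147], [534.9593755327472, -144.9310546090257], [509.2109150686988, -200.83898393259278], [454.8050237915689, -176.89111736722566]]
charger 0.56 ((308.98895263671875, 137.1659393310547), (94.9891586303711, 138.16000366210938), 3.814074993133545) [[444.9126587521087, -88.02321158290053], [547.0153840121254, -141.2251271298798], [515.2731250961521, -210.64393167544563], [409.18269686415226, -164.75931839357136]]
```

View pics/d.png

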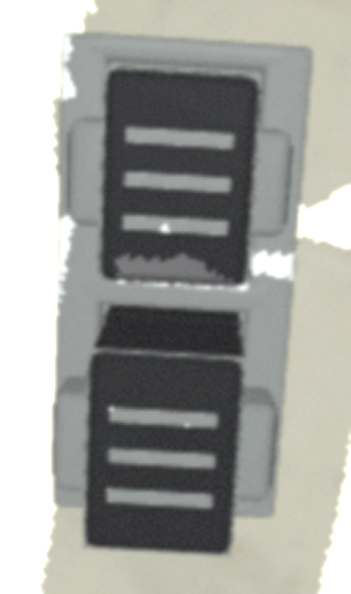

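Run:
```python
from h import *
from scipy.optimize import least_squares
np.set_printoptions(precision=3,suppress=True)
p=capture("wrist")
C={"tall":[(91,353),(243,357),(230,553),(86,548)],"low":[(107,70),(261,77),(247,284),(103,279)],"ch":[(66,35),(312,47),(275,516),(53,505)]}
# corner order in charger frame: (+x,+y),(+x,-y),(-x,-y),(-x,+y)
sg=np.array([[1,1],[1,-1],[-1,-1],[-1,1]])
def fit(names,zs):
    def mod(t):
        o=[]
        for n in names:
            cx={"tall":-37,"low":37,"ch":0}[n];h=(76,38) if n=="ch" else (30,22)
            for s,uv in zip(sg,C[n]):
                x=cx+s[0]*h[0];y=s[1]*h[1];c,si=np.cos(t[2]),np.sin(t[2])
                o+=list(proj(p,[t[0]+c*x-si*y,t[1]+si*x+c*y,zs[n] if len(t)<4 else t[3]])-[245+uv[0]/2.7,55+uv[1]/2.7])
        return np.array(o)
    return mod
zs={"tall":103,"low":77,"ch":45}
for ns in(["tall"],["low"],["ch"],["tall","low","ch"]):
    r=least_squares(fit(ns,zs),[460,-146,-.36]);t=r.x;print(ns,t,"rms px",np.sqrt(np.mean(r.fun**2)),"tall",t[0]-37*np.cos(t[2]),t[1]-37*np.sin(t[2]))
for n in zs:
    r=least_squares(fit([n],zs),[460,-146,-.36,zs[n]]);print(n,"free z",r.x)
s=sense();print(s["eef_pos"],s["ee_rot"])
```

```text
['tall'] [ 461.952 -144.732   -0.415] rms px 1.417575219995881 tall 428.09781685546375 -129.80294421890767
['low'] [ 460.941 -145.635   -0.415] rms px 1.608325709742036 tall 427.07635825595844 -130.72915958498663
['ch'] [ 460.897 -145.19    -0.426] rms px 1.2317587688069755 tall 427.2073121162566 -129.89258471494506
['tall', 'low', 'ch'] [ 461.279 -145.163   -0.425] rms px 1.4984422507203754 tall 427.5708807366543 -129.90646411345875
tall free z [ 458.398 -142.794   -0.415   90.177]
low free z [ 460.017 -144.876   -0.414   61.042]
ch free z [ 460.316 -144.808   -0.426   39.305]
[ 439.426 -149.19   290.288] [-0.     0.983 -0.182 -0.   ]
```

Emit:
jog_arm(series="-0.045 -0.034 0.1 0 0 0.034 1;-0.045 -0.034 0.2 0 0 0.034 1;-0.045 -0.034 0.3 0 0 0.034 1;-0.045 -0.034 0.35 0 0 0.034 1;-0.045 -0.034 0.35 0 0 0.034 1;-0.045 -0.034 0.35 0 0 0.034 1;-0.045 -0.034 0.35 0 0 0.034 1")

```text
time_s: 5.18
eef_pos: [427.9, -130.3, 151.2]
ee_rot: [0.0, 0.978, -0.208, 0.001]
force: [0.7, -0.1, -0.1]
grip_width: 1.001
grip_force: 0.0
```

```bash
python3 look.py e.png
```

```text
5.175 [ 427.9 -130.3  151.2] [ 0.   1.  -0.2  0. ] [ 0.7 -0.1 -0.1] 1.0005834207559685
pack_tall w [225.5 322.9] 0.87 [ 426.6 -129.1   15. ]
pack_tall s [223.5 256.6] 0.59 [ 427.  -130.6   15. ]
pack_tall d [196.  270.3] 0.92 [ 430.8 -134.    15. ]
  tri [ 428.  -128.9   12.4] [2.1269024729298005, 0.7461787554972908, 2.7113075444593866]
pack_low w [105.8 324.1] 0.81 [ 493.2 -159.6   15. ]
pack_low s [222.  297.8] 0.69 [ 496.2 -158.9   15. ]
pack_low d [205.1 302.8] 0.66 [ 494.8 -165.8   15. ]
  tri [ 494.8 -159.9   13.1] [1.6524966485505712, 2.5874826405867823, 2.3703055388988616]
charger w [163.  322.3] 0.84 [ 460.8 -143.9    0. ]
charger s [227.8 277. ] 0.82 [ 461.2 -142.3    0. ]
charger d [206.9 286. ] 0.69 [ 461.3 -151.8    0. ]
  tri [ 461.  -143.6   -3. ] [0.6620591920427661, 3.0814853848806147, 2.993187377822129]
tray s [335.9 353.6] 0.68 [ 478.7 -410.9    0. ]
tray d [315.7 300.2] 0.64 [ 482.2 -420.1    0. ]
  tri [ 483.1 -404.3  -16.9] [2.80163939357429, 2.8016393935743333]
```

View pics/e.png

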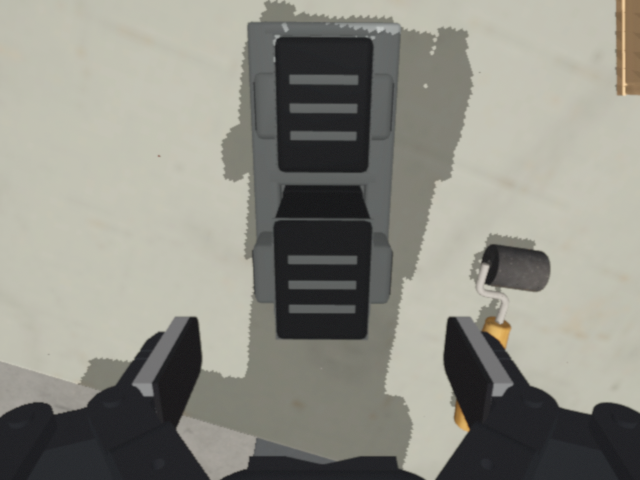

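Emit:
jog_arm(series="0 0 0.06 0 0 0 1;0 0 0.12 0 0 0 1;0 0 0.16 0 0 0 1;0 0 0.171 0 0 0 1;0 0 0.171 0 0 0 1;0 0 0.171 0 0 0 0.4;0 0 0.171 0 0 0 0.2;0 0 0.171 0 0 0 0;0 0 0.171 0 0 0 -0.3;0 0 0.171 0 0 0 -1;0 0 0.171 0 0 0 -1;0 0 0.171 0 0 0 -1;0 0 0.171 0 0 0 -1", grip_force=45)

```text
time_s: 7.55
eef_pos: [428.0, -130.2, 82.7]
ee_rot: [0.0, 0.978, -0.209, 0.001]
force: [0.1, 1.3, 7.2]
grip_width: 0.513
grip_force: 45.2
```

```bash
python3 look.py f.png
```

```text
7.55 [ 428.  -130.2   82.7] [ 0.   1.  -0.2  0. ] [0.1 1.3 7.2] 0.5132830077742807
pack_tall w [267.9 319.9] 0.6 [ 428.  -127.9   15. ]
pack_tall s [225.  257.9] 0.94 [ 427.7 -135.3   15. ]
pack_tall d [192.6 270.3] 0.77 [ 430.6 -123.1   15. ]
  tri [ 429.2 -128.8   15. ] [1.4573221503642604, 4.610472776316991, 3.911535502127513]
pack_low w [113.5 325.3] 0.9 [ 493.1 -159.6   15. ]
pack_low s [221.3 298.6] 0.92 [ 498.2 -157.8   15. ]
pack_low d [203.3 302.4] 0.56 [ 494.2 -160.3   15. ]
  tri [ 494.9 -160.5   16.9] [1.8259020038563845, 2.4515109683127783, 1.4801538628712652]
charger d [209.8 285.1] 0.68 [ 459.5 -160.5    0. ]
tray w [270.  321.2] 0.61 [ 420.6 -125.2    0. ]
tray s [334.5 358.2] 0.65 [ 486.3 -411.7    0. ]
  tri [ 469.2 -236.4  -63.2] [135.21433614410566, 135.2143361441056]
```

View pics/f.png

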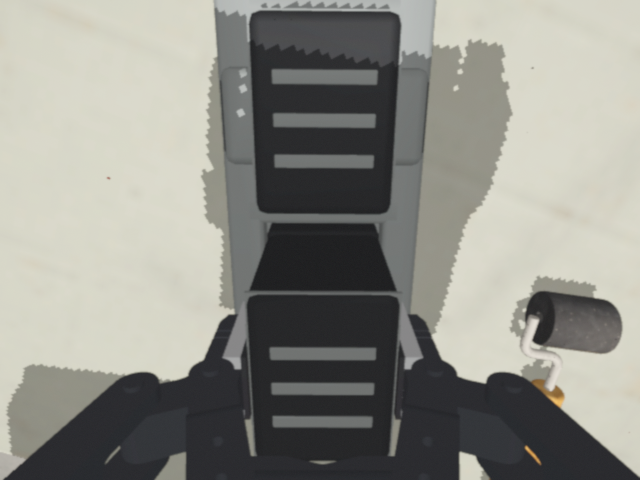

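Emit:
jog_arm(series="0 0 -0.01 0 0 0 -1;0 0 -0.02 0 0 0 -1;0 0 -0.03 0 0 0 -1;0 0 -0.04 0 0 0 -1;0 0 -0.05 0 0 0 -1;0 0 -0.06 0 0 0 -1;0 0 -0.06 0 0 0 -1")

```text
time_s: 9.18
eef_pos: [427.6, -130.1, 106.2]
ee_rot: [0.0, 0.978, -0.208, 0.0]
force: [0.0, -0.2, -3.9]
grip_width: 0.512
grip_force: 46.4
```

Run:
```python
from h import *
np.set_printoptions(precision=1,suppress=True)
for n in("scene","side"):
    p=capture(n)
    for l in("charger","pack_low","pack_tall","tray"):
        m=mark_of(l,p)
        for b in m[:1]:print(n,l,np.array(b["point"]),round(b["confidence"],2))
    if n=="side":
        im=cv2.resize(p["img"][130:410,210:400],None,fx=2.1,fy=2.1,interpolation=cv2.INTER_CUBIC);cv2.imwrite("pics/g.png",im[...,::-1])
s=sense();print(s["force"],s["eef_pos"],s["grip_width"])
```

```text
scene charger [229.1 281.3] 0.92
scene pack_low [220.3 300.4] 0.65
scene pack_tall [213.8 255.2] 0.9
scene tray [335.6 355.3] 0.81
side pack_low [203.6 303.3] 0.84
side pack_tall [183.4 268.7] 0.55
side tray [314.5 296.7] 0.88
[-0.  -0.3 -3.6] [ 427.5 -130.1  105.9] 0.5108508739532731
```

View pics/g.png

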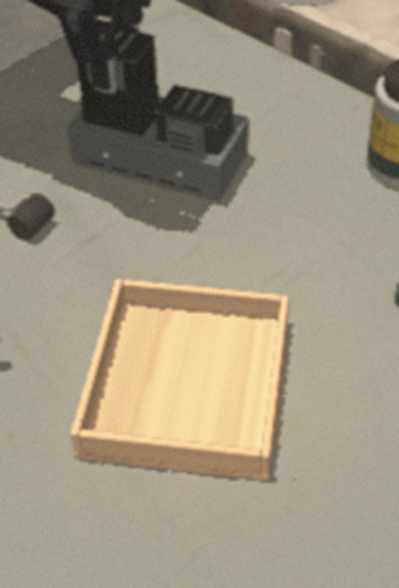

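Emit:
jog_arm(series="0 0 -0.04 0 0 0 -1;0 0 -0.09 0 0 0 -1;0 0 -0.15 0 0 0 -1;0 0 -0.21 0 0 0 -1;0 0 -0.21 0 0 0 -1;0 0 -0.21 0 0 0 -1")

```text
time_s: 10.42
eef_pos: [427.1, -129.8, 188.9]
ee_rot: [-0.0, 0.978, -0.208, -0.001]
force: [0.7, 0.5, -3.6]
grip_width: 0.51
grip_force: 46.8
```

Run:
```python
from h import *
from scipy.optimize import least_squares
np.set_printoptions(precision=3,suppress=True)
S={n:capture(n) for n in("scene","side")}
for n,p in S.items():
    b=[m for m in regions_of("tray",p) if m["confidence"]>.3 and m["region"][280:,:].any()]
    print(n,[x["confidence"] for x in b])
    for x in b:
        c=max(cv2.findContours(x["region"].astype(np.uint8),0,1)[0],key=cv2.contourArea);print(cv2.approxPolyDP(c,3,True)[:,0].tolist())
p=S["side"]
# order back-left(-x,+y), back-right(+x,+y), front-right(+x,-y), front-left(-x,-y)
uv=np.array([(118,281),(288,297),(268,454),(73,435)])/2.1+[210,130]
# scene corners from b.png top-left crop (offset 120,120, scale 1)
us=np.array([(180,178),(264,162),(297,240),(204,263)])+[120.,120]
sg=[(-1,1),(1,1),(1,-1),(-1,-1)]
def f(t,which):
    o=[];c,s=np.cos(t[2]),np.sin(t[2])
    for n,q in(("side",uv),("scene",us)):
        if n not in which:continue
        for a,b in zip(sg,q):
            x,y=a[0]*70,a[1]*75;o+=list(proj(S[n],[t[0]+c*x-s*y,t[1]+s*x+c*y,t[3] if len(t)>3 else 30])-b)
    return np.array(o)
for w in(["side"],["scene"],["side","scene"]):
    r=least_squares(f,[482,-412,-.1],args=(w,));print(w,r.x,np.sqrt(np.mean(r.fun**2)))
r=least_squares(f,[482,-412,-.1,30],args=(["side","scene"],));print("free z",r.x)
s=sense();print(s["force"],s["eef_pos"],s["ee_rot"],s["grip_width"],s["joints"])
```

```text
scene [0.89]
[[382, 281], [301, 297], [300, 309], [323, 389], [414, 367], [415, 352]]
side [0.73]
[[266, 263], [246, 327], [245, 346], [336, 358], [347, 272]]
['side'] [ 481.496 -415.291   -0.186] 1.175008332667682
['scene'] [ 477.923 -416.938   -0.195] 0.8851795912523526
['side', 'scene'] [ 479.792 -416.033   -0.191] 1.365086563829538
free z [ 481.355 -410.573   -0.191   21.048]
[-0.02  -0.003 -3.038] [ 427.259 -129.893  189.131] [-0.     0.978 -0.208 -0.001] 0.5097757444974178 [-0.559  0.204  1.809  0.     1.129  1.432]
```

Run:
```python
from h import *
p=capture("scene");q=capture("side")
print("foot scene",onz(p,(265,423),0),"spool",onz(p,(228,418),0))
print("foot side",onz(q,(270,399),0))
print("column top-left",tri([ray(p,(165,445)),ray(q,(170-0,427))]))
```

```text
foot scene [ 654.90749744 -334.24337536    0.        ] spool [ 696.49445581 -253.54055778    0.        ]
foot side [ 657.08198662 -332.4715787     0.        ]
column top-left (array([ 682.08926532, -304.17577235,  189.80064147]), [2.4492696192078394, 2.4492696192076933])
```

Emit:
jog_arm(series="0.05 0.07 0 0 0 -0.02 -1;0.12 0.17 0 0 0 -0.05 -1;0.2 0.29 0 0 0 -0.08 -1;0.28 0.41 0 0 0 -0.11 -1;0.35 0.51 0 0 0 -0.13 -1;0.39 0.57 0 0 0 -0.148 -1;0.41 0.597 0 0 0 -0.148 -1;0.41 0.597 0 0 0 -0.148 -1;0.41 0.597 0 0 0 -0.148 -1;0.41 0.597 0 0 0 -0.148 -1")

```text
time_s: 11.98
eef_pos: [479.9, -414.3, 190.0]
ee_rot: [-0.0, 0.996, -0.093, -0.0]
force: [0.4, 0.2, -2.7]
grip_width: 0.507
grip_force: 47.1
```

Run:
```python
from h import *
np.set_printoptions(precision=1,suppress=True)
S={n:capture(n) for n in("scene","side","wrist")}
for l in("pack_tall","tray","charger","pack_low"):
    R=[]
    for n in("scene","side"):
        m=mark_of(l,S[n])
        if m and m[0]["confidence"]>.3:R.append(ray(S[n],m[0]["point"]))
    print(l,tri(R) if len(R)>1 else len(R))
im=np.hstack([cv2.resize(S["side"]["img"][130:430,200:460],(400,460)),cv2.resize(S["wrist"]["img"],(400,460))])
cv2.imwrite("pics/i.png",im[...,::-1])
s=sense();print(s["force"],s["eef_pos"],s["ee_rot"],s["grip_width"],s["time_s"])
```

```text
pack_tall (array([ 484.4, -407.4,  114.3]), [1.6949608484762582, 1.694960848476059])
tray (array([ 480.9, -413.4,   -2. ]), [1.0666996607086812, 1.0666996607086245])
charger (array([ 460. , -151.8,   -0.6]), [5.061850210175529, 5.061850210175436])
pack_low (array([ 491. , -181.2,   31.2]), [0.979355835651182, 0.9793558356512232])
[-0.   0.1 -2.8] [ 479.9 -415.   189.9] [ 0.   1.  -0.1  0. ] 0.5122768022323281 12.525
```

View pics/i.png

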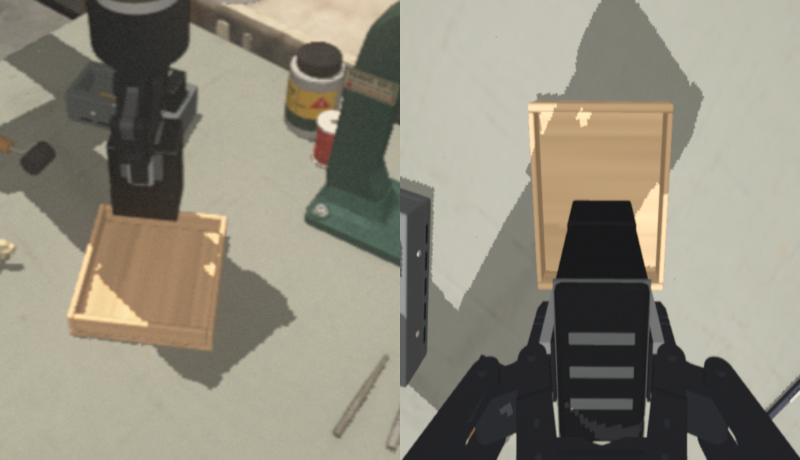

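Emit:
jog_arm(series="0 0 0.05 0 0 0 -1;0 0 0.12 0 0 0 -1;0 0 0.18 0 0 0 -1;0 0 0.23 0 0 0 -1;0 0 0.255 0 0 0 -1;0 0 0.267 0 0 0 -1;0 0 0.27 0 0 0 -1;0 0 0.27 0 0 0 -1;0 0 0.27 0 0 0 -1;0 0 0.275 0 0 0 -1;0 0 0.275 0 0 0 -1;0 0 0.28 0 0 0 -1;0 0 0.28 0 0 0 -1")

```text
time_s: 14.15
eef_pos: [479.8, -414.9, 77.7]
ee_rot: [-0.0, 0.996, -0.094, -0.0]
force: [0.1, 0.1, -2.7]
grip_width: 0.512
grip_force: 47.1
```

Emit:
jog_arm(series="0 0 0.003 0 0 0 -1;0 0 0.006 0 0 0 -1;0 0 0.008 0 0 0 -1;0 0 0.008 0 0 0 -1")

```text
time_s: 14.65
eef_pos: [479.8, -414.9, 74.6]
ee_rot: [-0.0, 0.996, -0.094, -0.0]
force: [-0.7, 0.5, -2.5]
grip_width: 0.509
grip_force: 47.1
```

Emit:
jog_arm(series="0 0 0.0015 0 0 0 -1;0 0 0.003 0 0 0 -1;0 0 0.003 0 0 0 -1")

```text
time_s: 15.02
eef_pos: [479.9, -415.0, 73.8]
ee_rot: [0.0, 0.996, -0.094, 0.0]
force: [-1.5, 0.6, -0.2]
grip_width: 0.511
grip_force: 47.5
```

Emit:
jog_arm(series="0 0 0.002 0 0 0 -1;0 0 0.002 0 0 0 -1;0 0 0.002 0 0 0 0.1;0 0 0.002 0 0 0 0.2;0 0 0.002 0 0 0 0.3;0 0 0.002 0 0 0 0.45;0 0 0.002 0 0 0 0.6;0 0 0.002 0 0 0 1;0 0 0.002 0 0 0 1;0 0 0.002 0 0 0 1;0 0 0.002 0 0 0 1", grip_force=20)

```text
time_s: 16.4
eef_pos: [479.9, -415.0, 72.7]
ee_rot: [0.0, 0.996, -0.094, 0.0]
force: [-0.8, 0.6, -0.4]
grip_width: 0.993
grip_force: 0.0
```

Released; rise straight up and look.

Emit:
jog_arm(series="0 0 -0.03 0 0 0 1;0 0 -0.09 0 0 0 1;0 0 -0.18 0 0 0 1;0 0 -0.3 0 0 0 1;0 0 -0.42 0 0 0 1;0 0 -0.5 0 0 0 1;0 0 -0.5 0 0 0 1;0 0 -0.5 0 0 0 1;0 0 -0.5 0 0 0 1")

```text
time_s: 17.52
eef_pos: [479.6, -414.7, 271.5]
ee_rot: [-0.001, 0.996, -0.094, -0.001]
force: [0.3, 0.6, -0.4]
grip_width: 1.001
grip_force: 0.0
```

```bash
python3 look.py j0.png
python3 - <<'E'
from h import *
S={n:capture(n) for n in("scene","side")}
im=np.hstack([cv2.resize(S["side"]["img"][130:430,200:460],(400,460)),cv2.resize(cv2.imread("pics/j0.png")[...,::-1],(400,460))])
cv2.imwrite("pics/j.png",im[...,::-1])
E
```

```text
17.525 [ 479.6 -414.7  271.5] [-0.   1.  -0.1 -0. ] [ 0.3  0.6 -0.4] 1.0007116799291476
pack_tall w [180.9 323.8] 0.94 [ 480.1 -414.7   15. ]
pack_tall s [337.6 357. ] 0.66 [ 476.5 -424.3   15. ]
pack_tall d [309.9 298.3] 0.68 [ 479.7 -419.9   15. ]
  tri [ 479.3 -415.9    6.7] [1.7991431961776139, 3.3479719072119885, 1.8727116438358888]
pack_low w [218.3  50.7] 0.92 [ 492.6 -158.9   15. ]
pack_low s [220.8 299.2] 0.64 [ 499.8 -157.1   15. ]
pack_low d [204.7 302.6] 0.9 [ 494.5 -164.6   15. ]
  tri [ 495.  -165.3   20.7] [2.210936347938172, 2.7175422650633796, 3.9364093827561644]
charger w [246.7  59.9] 0.77 [ 460.4 -145.7    0. ]
charger s [233.1 277.4] 0.78 [ 456.7 -155.3    0. ]
charger d [208.2 284.9] 0.71 [ 459.1 -155.6    0. ]
  tri [ 459.1 -142.2  -10.4] [3.373055982017994, 2.8107722090452945, 0.978246725249637]
tray s [335.7 355.4] 0.58 [ 481.3 -411.8    0. ]
tray d [313.1 299.6] 0.87 [ 481.4 -415.     0. ]
  tri [ 481.8 -411.2   -3.2] [1.1641943110011401, 1.1641943110012511]
```

View pics/j.png

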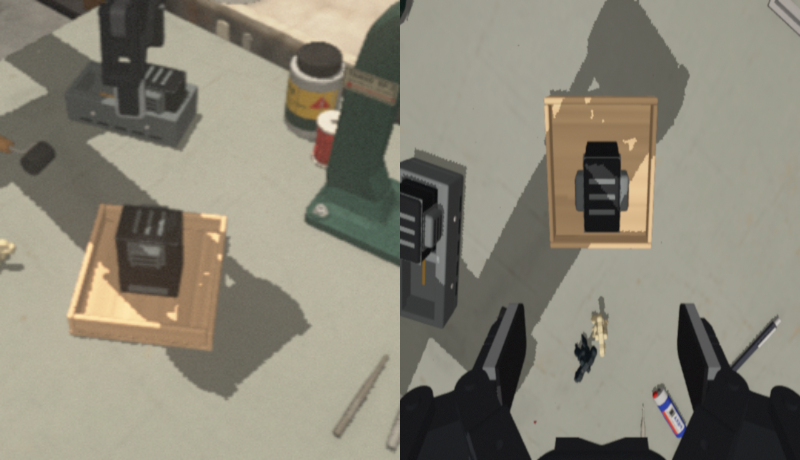

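The pack stands upright in the middle of the tray. The charger (460, -146) and the low pack (493, -159) are where they were, and the gripper is clear.

```bash
python3 -c "from rig import *;print(finish_job())"
```

```text
the job is handed in; nothing more can be done
None
```

The tall pack was unlatched, lifted out and stood upright in the middle of the tray floor. The low pack is still seated, the charger is where it was, and I handed the job in at about 18 s.

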